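# Clamp the glued bat handle with the treadle cramp

### The job

Two treadle cramps stand on the bench and one of them has a bat handle lying in it. Press the treadle of the cramp with the handle all the way down to its stop, keep it down for two seconds so that the jaw clamps the handle, then let it come all the way up again. Do not press the treadle of the empty cramp.

Things in the scene. Friction and masses are not known exactly. Their poses are not given: they have to be found in the camera images.
- loaded_pad (a point): Top centre of the steel plate (90 x 80 mm) on the near, raised end of the lever of the treadle cramp (370 x 110 mm) with a round bat handle (260 mm long) across it. 154 mm high when up, 104 at its stop, moving 9 mm to its -x on the way; a spring returns it. Pressing takes 6 N at first, 13 N at the stop. x points along the lever to the far hinge (231 mm on, 69 lower), z up; plate slopes 12 degrees when up.
- empty_pad (a point): Top centre of the steel plate (90 x 80 mm) on the near, raised end of the lever of the treadle cramp (370 x 110 mm) with nothing in it. 154 mm high when up, 104 at its stop, moving 9 mm to its -x on the way; a spring returns it. Pressing takes 6 N at first, 13 N at the stop. x points along the lever to the far hinge (231 mm on, 69 lower), z up; plate slopes 12 degrees when up.

How it is judged:
By the outcome, as a careful person would: the job done as asked, in the order asked, and still so for the second after the job is handed in, with the robot touching nothing.
It also fails if it takes over 32 s, if anything falls off the work surface, if the arm or the gripper's body presses on something with over 40 N, if the wrist force passes 120 N, or if a joint passes its speed limit or range.

### The arm

A 6-joint arm with a two-finger parallel gripper is mounted at the origin on the work surface. World frame = base frame: x ahead of the robot, y to its left, z up, the work surface at z = 0. Lengths are in m, angles in rad, forces in N, time in s.
With the tool pointing down it reaches from about 0.3 to 0.875 m from the base axis. Payload 6.4 kg.
Tool frame: the origin (TCP) lies at the very end of the fingers, on their centre line; the grasp point (between the pads) lies 19 mm behind it (grasp_offset is the distance from the TCP to the grasp point, in m); y points along the fingers, z is the direction in which the jaws open and shut, and the axes are right-handed (so a half turn about y gives the same grasp; the last joint's range is limited). The gripper opens to 85 mm and grips with 20 to 120 N. Pads are 22 mm wide; open, the fingers measure 114 mm over their backs; the gripper's body (76 mm by 85 mm) begins 54 mm behind the grasp point. The pads swing forward as they close: fully open they stand 13 mm farther back than shut.
Start: joints at [-1.348, 0.181, 1.607, -0, 1.354, -0.206], TCP at [0.239, -0.523, 0.231] pointing down, gripper open.
Joint ranges: [-2.99, 2.99], [-0.89, 2.07], [0.3, 2.58], [-1.14, 4.28], [0, 2.63], [-3.12, 3.12]. Speed limits (rad/s): [2.57, 2.57, 3.01, 3.14, 3.14, 3.14].

### API

Orientations are given as a rotation vector (axis times angle).
In Python, from cell import * gives the robot as it stands.
- The arm moves only by the tool servo_tool, never from a script. Its argument "moves" is a list of rows, each a list of 5 numbers: the shift along the tool's x, y, z in mm, then the turn about the tool's y in degrees, then the finger opening in mm, from 0 to 85.4. In form: [[x, y, z, yaw, hand], ...]. A call has 1 to 10 rows; each row is the pose to reach, as a shift and turn from the pose commanded when the call began, along the tool's axes at that moment; what a row does not reach only later rows make up. A row lasts 1/12 s, in which the tool goes at most 41.7 mm and 7.16 degrees, less where a joint would pass 70% of its speed; a pose out of reach is approached as far as the arm can. A call with a gripper value outside its range is refused whole. The fingers move at their own pace and stop on an object; "squeeze" is the grip in N (left out, the last holds). Time passes only in rows, so rows that repeat a pose let the fingers close. It gives the time, the measured TCP pose, the force and the opening at its end, in the units of the state.
- observe(): the state, without advancing time (a new reading comes with each control period).
- grab_frame(name): name is "scene" or "top"; returns a dict with "color" (420x560x3 uint8, blue, green, red), "range_z" (420x560 float32, m along the optical axis (not along the pixel's ray), 0 where there is no reading), "fov_y" (degrees; the focal length in pixels is half the picture's height over the tangent of half this angle, whatever the lens; pixels are square), "cx", "cy" (the principal point, pixels), "R" (3x3) and "t" (3): a world point X has camera coordinates R X + t. Camera axes: x right, y down, z forward; pixel columns grow to the right and rows downward; lengths in m; the calibration is good to about 2 mm. A picture is of the moment at which its call begins.
- hand_in(): hands the job in, once; it reports no verdict.
The state is a dict: "clock": time; "joint_pos": joint angles; "qd": joint speeds; "joint_torque": joint torques, N m; "position": TCP position; "eef_rot": TCP orientation; "force": force on the tool from outside, world axes, zero at the start; "ft_torque": the same for the moment, N m; "width": opening from 0.0 (shut) to 1.0 (fully open).
Only numpy, scipy, OpenCV 4.12 (cv2) and the standard library are available. Lean on these libraries where they do the work, as an engineer would, in place of code of your own. Each camera call takes 0.05 s, during which the arm holds its last target.

## Working session

There is one attempt and no reset: what is moved stays moved. The work goes in short steps, Python scripts to look and compute and a tool call to move; the robot and the scene stay as the last step left them, time stands still between calls to the robot, and variables do not carry over. Pictures are saved under pics/ and viewed, and the job is handed in when it is done.

Besides the shell and the picture viewer there is one more tool, called after ">>>" as a command line: name --pt "numbers of a row" for each row, then --argument value for the rest. servo_tool: Moves the arm, as the interface text tells. Its arguments: {"type":"object","properties":{"moves":{"type":"array"},"squeeze":{"type":"number"}},"required":["moves"]}

```bash
mkdir -p pics
python3 - <<'E'
from cell import *
import cv2,pickle
fr={}
for n in("scene","top"):
    f=grab_frame(n); fr[n]=f; cv2.imwrite(f"pics/{n}0.png",f["color"])
pickle.dump(fr,open("fr0.pkl","wb"))
s=observe(); print(s)
E
```

```text
{'clock': 0.1, 'joint_pos': array([-1.34827740e+00,  1.81472517e-01,  1.60791274e+00, -3.55354786e-06,
        1.35381873e+00, -2.06293876e-01]), 'qd': array([-0.00196558, -0.00230144, -0.00207028,  0.00091238,  0.00017316,
        0.00110268]), 'joint_torque': array([ 6.83951730e-04, -4.45875549e+01, -3.52236414e+01, -1.57680993e-04,
        4.21084071e-03, -1.31758770e-05]), 'position': array([ 0.23898424, -0.52242784,  0.23046872]), 'eef_rot': array([-0.43214528,  1.98611825, -1.98284583]), 'force': array([-0.47487536, -0.05604582,  0.71016312]), 'ft_torque': array([-0.02598134, -0.02357876,  0.03070259]), 'width': 1.0002562539183102}
```

View pics/scene0.png

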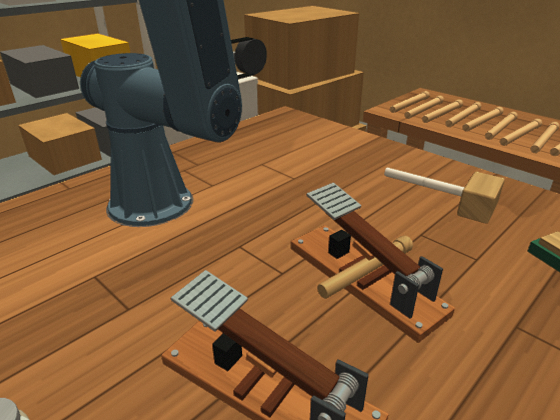

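View pics/top0.png

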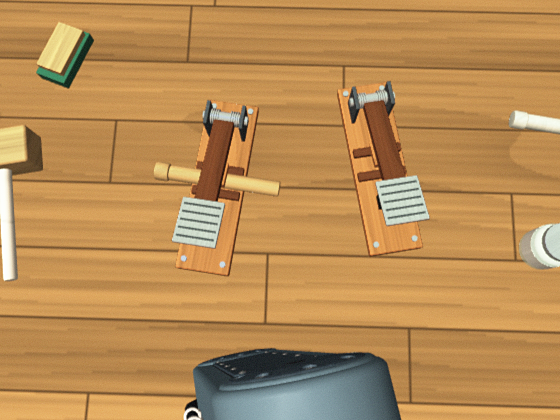

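The top view shows the loaded cramp on the left, with its pad at about (199,222), hinge at (226,118) and the handle across it. The empty cramp is on the right, with its pad at about (403,200). In the scene view the loaded pad is at about (333,200).

```bash
cat > h.py <<'E'
import numpy as np,cv2,pickle
def world(f,u,v,d=None):
    z=f["range_z"][int(round(v)),int(round(u))] if d is None else d
    fl=f["color"].shape[0]/2/np.tan(np.radians(f["fov_y"])/2)
    return np.array(f["R"]).T@(np.array([(u-f["cx"])/fl*z,(v-f["cy"])/fl*z,z])-f["t"])
E
python3 - <<'E'
from h import *
from scipy.spatial.transform import Rotation as R
fr=pickle.load(open("fr0.pkl","rb"));np.set_printoptions(precision=4,suppress=True)
for n,ps in (("top",[(199,222),(182,198),(223,203),(175,241),(213,246),(226,118),(403,200),(183,259),(222,265),(500,300)]),("scene",[(333,200),(209,298)])):
    f=fr[n]; print(n,f["fov_y"],f["t"])
    for p in ps: print(p,world(f,*p))
print(R.from_rotvec([-0.43214528,1.98611825,-1.98284583]).as_matrix())
for n in fr: 
    c=cv2.resize(fr[n]["color"][170:290,140:300] if n=="top" else fr[n]["color"][160:280,270:430],None,fx=5,fy=5,interpolation=cv2.INTER_CUBIC); cv2.imwrite(f"pics/{n}c.png",c)
E
```

```text
top 42.60138578468125 [-0.0084  0.5614  1.0201]
(199, 222) [0.5058 0.1583 0.151 ]
(182, 198) [ 0.5854  0.2241 -0.0023]
(223, 203) [0.5445 0.1174 0.1427]
(175, 241) [0.4678 0.1971 0.1632]
(213, 246) [0.4612 0.1289 0.1599]
(226, 118) [0.7312 0.1268 0.0947]
(403, 200) [ 0.5564 -0.2137  0.1557]
(183, 259) [0.4515 0.2072 0.0268]
(222, 265) [0.4416 0.1272 0.0272]
(500, 300) [ 0.3895 -0.4414 -0.0015]
scene 50.42518781996778 [-0.3754 -0.0367  1.2311]
(333, 200) [0.5092 0.1519 0.155 ]
(209, 298) [ 0.5579 -0.2146  0.1534]
[[-0.9095 -0.0004  0.4158]
 [-0.4158  0.0016 -0.9095]
 [-0.0003 -1.     -0.0016]]
```

View pics/topc.png

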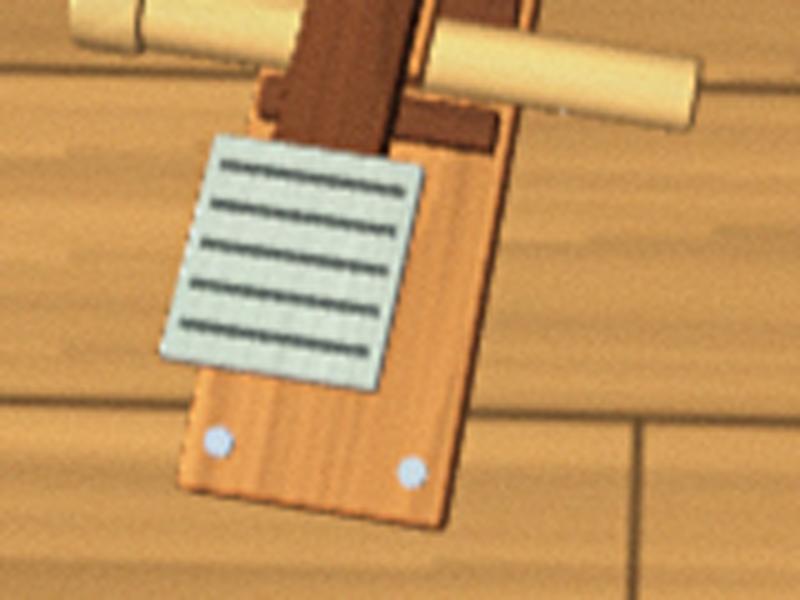

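The pad centre comes out at about (0.507, 0.156, 0.153), with the hinge 227 mm further on, which matches the given 154 and 231 mm. I'll shut the fingers and travel above it.

>>> servo_tool --pt "-15 -5 -15 0 0" --pt "-40 -10 -39 0 0" --pt "-66 -15 -64 0 0" --pt "-92 -20 -89 0 0" --pt "-118 -20 -114 0 0" --pt "-144 -20 -139 0 0" --pt "-170 -20 -165 0 0" --pt "-196 -20 -190 0 0" --pt "-222 -20 -215 0 0" --pt "-248 -20 -240 0 0" --squeeze 40

```text
clock: 0.93
position: [0.3649, -0.1997, 0.2511]
eef_rot: [-0.432, 1.985, -1.985]
force: [0.8, -0.4, 0.0]
width: -0.001
```

>>> servo_tool --pt "-26 0 -25 0 0" --pt "-52 0 -50 0 0" --pt "-78 0 -76 0 0" --pt "-104 0 -101 0 0" --pt "-130 0 -126 0 0" --pt "-156 0 -151 0 0" --pt "-182 0 -177 0 0" --pt "-208 0 -202 0 0" --pt "-234 0 -227 0 0" --pt "-250 0 -243 0 0"

```text
clock: 1.77
position: [0.4915, 0.1265, 0.2509]
eef_rot: [-0.434, 1.984, -1.983]
force: [0.3, -1.0, 0.8]
width: 0.001
```

>>> servo_tool --pt "-15 0 -15 0 0" --pt "-26 0 -25 0 0" --pt "-26 0 -25 0 0" --pt "-26 0 -25 0 0" --pt "-26 0 -25 0 0" --pt "-26 0 -25 0 0"

```text
clock: 2.27
position: [0.5041, 0.1561, 0.2511]
eef_rot: [-0.432, 1.985, -1.985]
force: [-0.8, 0.2, -0.2]
width: 0.0
```

Run:
```python
from cell import *
import cv2
from scipy.spatial.transform import Rotation as R
s=observe(); print(s["clock"],s["position"],s["force"],s["width"]);print(R.from_rotvec(s["eef_rot"]).as_matrix().round(3))
f=grab_frame("scene"); cv2.imwrite("pics/scene1.png",f["color"])
```

```text
2.2667 [0.50412399 0.15609238 0.25113325] [-0.78897485  0.20117686 -0.15615401] 0.00036498440921124546
[[-0.91  -0.     0.415]
 [-0.415 -0.    -0.91 ]
 [ 0.001 -1.     0.   ]]
```

View pics/scene1.png

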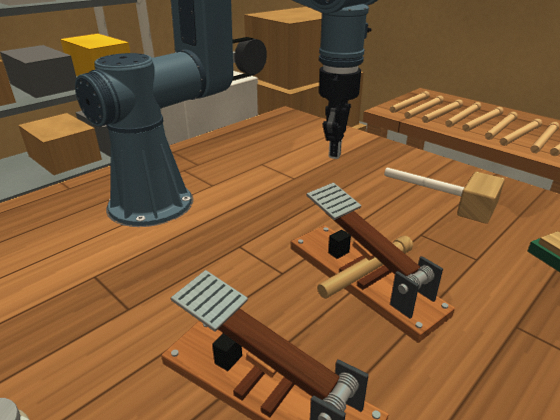

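The shut fingers, tip at about (336,155), hang over the loaded pad, and nothing has been disturbed. I'll descend now.

>>> servo_tool --pt "0 20 0 0 0" --pt "0 45 0 0 0" --pt "0 70 0 0 0" --pt "0 85 0 0 0" --pt "0 92 0 0 0" --pt "0 99 0 0 0" --pt "0 106 0 0 0" --pt "0 113 0 0 0" --pt "0 120 0 0 0" --pt "0 120 0 0 0"

```text
clock: 3.15
position: [0.5049, 0.1569, 0.1323]
eef_rot: [-0.43, 1.985, -1.984]
force: [-3.1, 0.4, 8.7]
width: -0.001
```

>>> servo_tool --pt "0 5 0 0 0" --pt "0 10 0 0 0" --pt "0 14 0 0 0" --pt "0 18 0 0 0" --pt "0 21 0 0 0" --pt "0 24 0 0 0" --pt "0 24 0 0 0"

```text
clock: 3.73
position: [0.5041, 0.1572, 0.1089]
eef_rot: [-0.432, 1.986, -1.984]
force: [-8.7, 1.7, 12.8]
width: 0.002
```

>>> servo_tool --pt "0 2 0 0 0" --pt "0 4 0 0 0" --pt "0 4 0 0 0"

```text
clock: 3.98
position: [0.5041, 0.1572, 0.1051]
eef_rot: [-0.433, 1.986, -1.984]
force: [-9.6, 2.4, 12.5]
width: -0.002
```

>>> servo_tool --pt "0 1 0 0 0" --pt "0 2 0 0 0" --pt "0 2 0 0 0"

```text
clock: 4.23
position: [0.504, 0.1573, 0.1039]
eef_rot: [-0.433, 1.986, -1.984]
force: [-10.7, 0.8, 17.7]
width: 0.0
```

The force now exceeds the 13 N spring load, so the stop has been reached. I'll press slightly more for margin and hold.

>>> servo_tool --pt "0 1 0 0 0" --pt "0 2 0 0 0" --pt "0 2 0 0 0" --pt "0 2 0 0 0"

```text
clock: 4.57
position: [0.5041, 0.1573, 0.1035]
eef_rot: [-0.433, 1.985, -1.984]
force: [-17.5, 0.5, 31.5]
width: -0.003
```

Run:
```python
from cell import *
import cv2
f=grab_frame("scene"); cv2.imwrite("pics/scene2.png",cv2.resize(f["color"][130:340,270:470],None,fx=2.8,fy=2.8))
```

```text
(no output)
```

View pics/scene2.png

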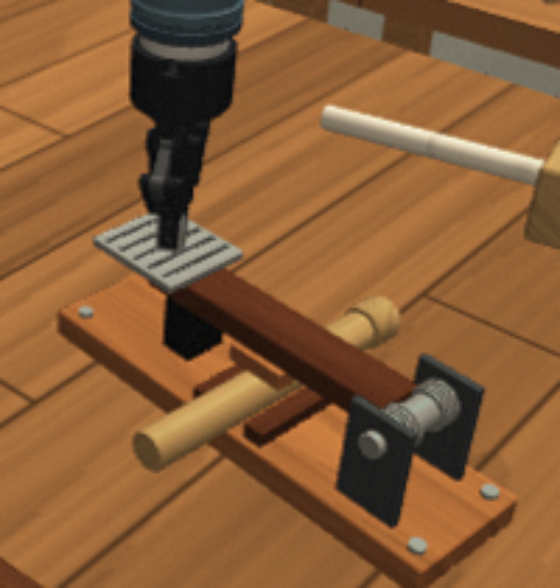

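The lever is resting on its black stop post, near crop (190,320), and its jaw is on the handle. The tip no longer goes down and the force is rising. I'll hold for about 2.9 s.

>>> servo_tool --pt "0 0 0 0 0" --pt "0 0 0 0 0" --pt "0 0 0 0 0" --pt "0 0 0 0 0" --pt "0 0 0 0 0" --pt "0 0 0 0 0" --pt "0 0 0 0 0" --pt "0 0 0 0 0" --pt "0 0 0 0 0" --pt "0 0 0 0 0"

```text
clock: 5.45
position: [0.5041, 0.1573, 0.1035]
eef_rot: [-0.433, 1.985, -1.984]
force: [-17.2, -1.0, 30.9]
width: -0.006
```

>>> servo_tool --pt "0 0 0 0 0" --pt "0 0 0 0 0" --pt "0 0 0 0 0" --pt "0 0 0 0 0" --pt "0 0 0 0 0" --pt "0 0 0 0 0" --pt "0 0 0 0 0" --pt "0 0 0 0 0" --pt "0 0 0 0 0" --pt "0 0 0 0 0"

```text
clock: 6.28
position: [0.5041, 0.1573, 0.1035]
eef_rot: [-0.433, 1.985, -1.984]
force: [-17.5, 0.4, 31.0]
width: 0.0
```

>>> servo_tool --pt "0 0 0 0 0" --pt "0 0 0 0 0" --pt "0 0 0 0 0" --pt "0 0 0 0 0" --pt "0 0 0 0 0" --pt "0 0 0 0 0" --pt "0 0 0 0 0" --pt "0 0 0 0 0" --pt "0 0 0 0 0" --pt "0 0 0 0 0"

```text
clock: 7.12
position: [0.5041, 0.1573, 0.1035]
eef_rot: [-0.433, 1.985, -1.984]
force: [-17.5, -0.4, 30.0]
width: 0.0
```

>>> servo_tool --pt "0 -5 0 0 0" --pt "0 -12 0 0 0" --pt "0 -19 0 0 0" --pt "0 -26 0 0 0" --pt "0 -33 0 0 0" --pt "0 -40 0 0 0" --pt "0 -47 0 0 0" --pt "0 -54 0 0 0" --pt "0 -65 0 0 0" --pt "0 -80 0 0 0"

```text
clock: 7.95
position: [0.5029, 0.1567, 0.179]
eef_rot: [-0.436, 1.987, -1.985]
force: [-0.7, -0.1, -0.5]
width: 0.004
```

>>> servo_tool --pt "0 -20 0 0 0" --pt "0 -45 0 0 0" --pt "0 -70 0 0 0" --pt "0 -80 0 0 0" --pt "0 -80 0 0 0" --pt "0 -80 0 0 0"

```text
clock: 8.45
position: [0.504, 0.1569, 0.2588]
eef_rot: [-0.433, 1.985, -1.985]
force: [0.5, -0.1, 0.1]
width: 0.0
```

Run:
```python
from cell import *
import cv2
from h import *
s=observe(); print(s["clock"],s["position"],s["force"])
f=grab_frame("scene"); cv2.imwrite("pics/scene3.png",f["color"])
print(world(f,333,200),world(f,209,298))
```

```text
8.45 [0.50398984 0.15690019 0.2587864 ] [ 0.46046061 -0.06023062  0.06875544]
[0.50805344 0.15353431 0.15381636] [ 0.55873983 -0.21513958  0.15425993]
```

View pics/scene3.png

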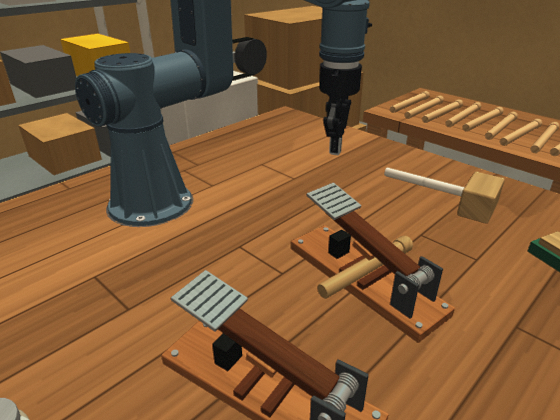

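Both pads are up at 154 mm, at about (333,200) and (209,298). The handle is still in its cramp and the gripper is clear of everything.

```bash
python3 -c "
from cell import *
print(hand_in())"
```

```text
the job is handed in; nothing more can be done
None
```

I pressed the treadle of the cramp with the handle down to its stop, held it there, let it come all the way up, and handed the job in.

- **Press:** With the fingers shut, the tip stopped at 103.5 mm against the expected 104. The vertical force rose to about 31 N, well above the 13 N spring load. The picture showed the lever on its stop post and the jaw on the handle.
- **Hold:** It stayed down, with steady force, for about 2.5 s after the last of the pressing, which is over the two seconds asked.
- **Release:** The pad came back to 154 mm, and the wrist force was near zero with the tip about 105 mm above the pad.
- **Rest of the scene:** The handle is still lying in its cramp. The empty cramp's pad still reads 154 mm and I never touched it. The clock read 8.45 s at the last check, against the 32 s limit.

While the treadle was down, the tip also felt a sideways pull of about 17 N. That was well within the wrist limit. No check failed or disagreed.

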